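# Lower the thicknesser head by exactly two turns

### The job

Set the small bench thicknesser for the next pass: swing its lock lever out to release the sanding head, then crank the head down by exactly two full turns, and swing the lever back fully home to lock it. The crank turns clockwise (seen from above) and runs loose for part of a turn before it takes hold of the screw, so count the two turns from where you feel it bite. Hold the knobs lightly and do not force them, leave the other things on the bench where they are, and let go of everything at the end.

Things in the scene. Friction and masses are not known exactly. Their poses are not given: they have to be found in the camera images.
- crank_axis (a point): Point on the crank's vertical axis, mid-length on top of the thicknesser, 205 mm above the bench (the height of the crank knob's middle). The thicknesser is a grey gantry 340 mm long, 100 mm deep, crosshead top at 160 mm, on a dark base 340 x 180 mm, fixed to the bench. Frame: z up, y along the crosshead, x to the side with the wooden blank; yaw within 0.4 rad.
- crank_knob (a point): Middle of the crank's upright wooden knob, spinning freely on its pin 55 mm from the crank axis: 24 mm diameter, 50 mm tall, foot at 179 mm and top at 229 mm above the bench. The steel crank arm below it is 16 mm wide, its top at 178 mm. The crank starts within 0.5 rad of pointing along minus x of crank_axis. Turning clockwise lowers the head. A 30 N grip holds it.
- crank_hub (a point): Centre of the crank's hub on its axis, 174 mm above the bench. From the start the crank runs loose for 0.05 to 0.9 turn (different every time, unseen), resisting about 0.06 N m (1 N at the knob); from the bite on about 0.6 N m (11 N at the knob), steady. The screw stays where it is left. Hold lightly: all finger forces on the crank or its knob, grip included, add up to under 100 N.
- lock_axis (a point): Point on the vertical axis of the lock lever, on top of the crosshead 125 mm from the crank axis towards minus y of crank_axis, 200 mm above the bench, at the height of the lever's knob.
- lock_knob (a point): Middle of the upright black knob of the lock lever, 55 mm from the lock axis: 18 mm diameter (spins freely on its pin), 46 mm tall, top at 223 mm and foot at 177 mm above the bench; the steel lever arm below it is 12 mm wide. It swings level about lock_axis.
- lock (a joint): Angle of the lock lever (rad): 0 is locked, the lever then points along minus x of crank_axis; it grows anticlockwise seen from above as the lever swings outwards, away from the crank, to the stop at 1.5, fully released. It stays where it is left and takes about 2.5 N at the knob. Finger forces on the lever, grip included, stay under 100 N in all.
- head_edge (a point): Middle of the front edge of the aluminium sanding head that slides up and down between the cheeks, under the crosshead. It starts at the top of its travel, where the screw has a hard stop against turning further up. One turn of the screw lowers it by 1.5 mm.
- amber_a: Bystander: small amber glass bottle, 34 mm wide, 85 mm tall; origin at its underside (or its middle line).
- amber_b: Bystander: small amber glass bottle with a paper label, 34 mm wide, 75 mm tall; origin at its underside (or its middle line).
- spirit: Bystander: white plastic bottle, 68 mm wide, 160 mm tall; origin at its underside (or its middle line).
- jar: Bystander: glass jar with a brass lid, 68 mm wide, 85 mm tall; origin at its underside (or its middle line).
- mug: Bystander: white mug, 80 mm wide, 90 mm tall; origin at its underside (or its middle line).
- brush: Bystander: varnish brush lying flat, 180 mm long; origin at its underside (or its middle line).
- block: Bystander: cork sanding block, 90 x 45 x 22 mm; origin at its underside (or its middle line).
- scraper: Bystander: steel scraper blade lying flat, 120 x 60 x 6 mm; origin at its underside (or its middle line).

How it is judged:
By the outcome, as a careful person would: the job done as asked, in the order asked, and still so for the second after the job is handed in, with the robot touching nothing.
It also fails if it takes over 72 s, if anything falls off the work surface, if the arm or the gripper's body presses on something with over 40 N, if the wrist force passes 120 N, or if a joint passes its speed limit or range.

### The arm

A 6-joint arm with a two-finger parallel gripper is mounted at the origin on the work surface. World frame = base frame: x ahead of the robot, y to its left, z up, the work surface at z = 0. Lengths are in m, angles in degrees, forces in N, time in s.
With the tool pointing down it reaches from about 0.4 to 0.825 m from the base axis. Payload 7 kg.
Tool frame: the origin (TCP) lies midway between the tips of the shut fingers; the grasp point (between the pads) lies 19 mm behind it; z points along the fingers, y is the line along which they close (so a half turn about z gives the same grasp; the last joint's range is limited). The gripper opens to 88 mm and grips with 3 to 60 N. Pads are 19 mm wide; open, the fingers measure 130 mm over their backs; the gripper's body (78 mm by 193 mm) begins 47 mm behind the grasp point.
Start: joints at [86.981, 20.546, 0.682, 0, -70.136, -16.507], TCP at [0.226, 0.636, 0.227] pointing down, gripper open.
Joint ranges: [-176.03, 176.03], [-82.01, 121.73], [-58.28, 71.71], [-173.87, 95.51], [-174.79, -0.11], [-173.66, 173.66]. Speed limits (degrees/s): [136.94, 136.94, 172.46, 180, 180, 180].

### API

Orientations are given as [roll, pitch, yaw] about the fixed x, y, z axes, in that order (R = Rz(yaw) Ry(pitch) Rx(roll)).
In Python, from plant import r gives the robot as it stands.
- The arm moves only by the tool drive_tool, never from a script. Its argument "commands" is a list of rows, each an object of numbers: "hand": the closure, from 0 (fully open) to 1 (shut); "tx", "ty", "tz": the shift along the world's x, y, z scaled (see below); "turn": the turn about the world's z scaled (see below). A call has 1 to 10 rows; each row is the pose to reach, as a shift and turn from the pose commanded when the call began; what a row does not reach only later rows make up. The controller multiplies each number of a shift by 0.6 m and each number of a turn by 90 degrees. A row lasts 1/10 s, in which the tool goes at most 50 mm and 8.59 degrees, less where a joint would pass 70% of its speed; a pose out of reach is approached as far as the arm can. A call with a number of a shift or a turn outside -1 to 1 is refused whole. A call with a gripper value outside its range is refused whole. The fingers move at their own pace and stop on an object; "grip_force" is the grip in N (left out, the last holds). Time passes only in rows, so rows that repeat a pose let the fingers close. It gives the time, the measured TCP pose, the force, the opening and the grip force at its end, in the units of the state.
- r.get_state(): the state, without advancing time (a new reading comes with each control period).
- r.capture(name): name is "side" or "top" or "wrist"; returns a dict with "frame" (384x512x3 uint8, red, green, blue), "fx", "fy", "cx", "cy" (pixels), "D" ([k1, k2, p1, p2, k3] as OpenCV has them; the pictures are not rectified), "world_from_camera" (4x4, takes a point from camera to world coordinates); the wrist camera has in their place "T_tool_cam" (4x4, takes a point from camera to tool coordinates, whose origin is the TCP and whose axes are the flange's). Camera axes: x right, y down, z forward; pixel columns grow to the right and rows downward; lengths in m; the calibration is good to about 2 mm. A picture is of the moment at which its call begins: read the wrist's pose just before it. There is no depth.
- r.close_job(): hands the job in; it is judged then, once.
Trained networks look in the newest picture that a camera, given by its name, has taken for a name from the list of things; names that differ only in an ending like _2 or _b are one class to them, and where a whole thing is asked for, a point or a joint stands for the part that bears it (a point fixed in the world has none). Each returns a list of dicts, best first, with "score" (0 to 1); they miss things now and then, are a little off and sometimes report something else, mostly with a low value. They report only what shows in the picture. A call takes as long as a camera call.
- r.trace(label, camera): "pixels" (384x512 bool, what is visible of it) and "extent" ([left, top, right, bottom] in pixels, round what is visible of it).
The state is a dict: "time_s": time; "joints": joint angles; "qd": joint speeds; "joint_torque": joint torques, N m; "tcp_pos": TCP position; "eef_rot": TCP orientation; "contact_force": force on the tool from outside, world axes, zero at the start; "moment": the same for the moment, N m; "gripper_width": finger opening in m; "gripper_force": force on a finger pad.
Only numpy, scipy, OpenCV 4.12 (cv2) and the standard library are available. Lean on these libraries where they do the work, as an engineer would, in place of code of your own. Each camera call takes 0.05 s, during which the arm holds its last target. There are 200 camera calls.

## Working session

There is one attempt and no reset: what is moved stays moved. The work goes in short steps, Python scripts to look and compute and a tool call to move; the robot and the scene stay as the last step left them, time stands still between calls to the robot, and variables do not carry over. Pictures are saved under pics/ and viewed, at most 10 in all, crops included, and the job is handed in when it is done.

Besides the shell and the picture viewer there is one more tool, called after "Call:" by a JSON object that holds its "op" and its "data", one argument or row to a line. drive_tool: Moves the arm, as the interface text tells. Its arguments: {"type":"object","properties":{"commands":{"type":"array"},"grip_force":{"type":"number"}},"required":["commands"]}

```bash
mkdir -p pics; ls
cat > h.py <<'E'
import numpy as np, cv2
from plant import r
def ray(c,uv,Twc=None):
    K=np.array([[c['fx'],0,c['cx']],[0,c['fy'],c['cy']],[0,0,1.]])
    p=cv2.undistortPoints(np.array([[uv]],float),K,np.array(c['D'],float))[0,0]
    T=np.array(c['world_from_camera']) if Twc is None else Twc
    return T[:3,3],T[:3,:3]@np.array([p[0],p[1],1])
def atz(c,uv,z,Twc=None):
    o,d=ray(c,uv,Twc); return o+d*(z-o[2])/d[2]
def proj(c,P):
    T=np.linalg.inv(np.array(c['world_from_camera']))
    K=np.array([[c['fx'],0,c['cx']],[0,c['fy'],c['cy']],[0,0,1.]])
    return cv2.projectPoints(np.atleast_2d(P).astype(float),cv2.Rodrigues(T[:3,:3])[0],T[:3,3],K,np.array(c['D'],float))[0][:,0]
E
python3 - <<'E'
from h import *
print(r.get_state())
ims=[]
for n in ['top','side']:
    c=r.capture(n); ims.append(c['frame'])
    print(n,np.round(c['world_from_camera'],3).tolist())
    for l in ['crank_knob','lock_knob','crank_hub']:
        for d in r.trace(l,n)[:2]:
            p=d['pixels']; ys,xs=np.nonzero(p); print(l,round(d['score'],2),d['extent'],xs.mean().round(1),ys.mean().round(1),len(xs))
    cv2.imwrite(f'pics/{n}0.png',cv2.resize(c['frame'][:,:,::-1],(800,600)))
E
```

```text
pics
{'time_s': 0.0, 'joints': array([ 8.69812109e+01,  2.05899322e+01,  6.34194068e-01, -1.93925642e-02,
       -7.01352674e+01, -1.65072516e+01]), 'qd': array([ 0.07409558,  0.06820119,  0.04251511, -0.0751579 , -0.03542918,
       -0.10468121]), 'joint_torque': array([ 1.12979040e-03, -5.82721853e+01,  2.93051022e+01,  6.99689895e+00,
        6.87344917e-03, -1.71944484e-04]), 'tcp_pos': array([0.22547164, 0.63571829, 0.22564513]), 'eef_rot': array([ 1.79907565e+02, -8.38143367e-03, -1.95326380e+01]), 'contact_force': array([ 0.3518107 , -0.79467238, -0.05075691]), 'moment': array([ 0.00033941, -0.02943849, -0.01795323]), 'gripper_force': 0.0, 'gripper_width': 0.08761124541093966}
top [[-0.026, -0.986, 0.164, 0.347], [-1.0, 0.027, 0.004, -0.003], [-0.009, -0.164, -0.986, 1.41], [0.0, 0.0, 0.0, 1.0]]
lock_knob 0.43 [202.6, 159.6, 305.5, 232.2] 254.6 196.5 4556
crank_hub 0.53 [249.3, 185.1, 258.4, 208.7] 254.8 196.0 149
side [[0.907, -0.299, 0.297, 0.084], [-0.421, -0.658, 0.624, -0.941], [0.008, -0.691, -0.723, 1.235], [0.0, 0.0, 0.0, 1.0]]
crank_knob 0.62 [242.4, 173.2, 249.9, 189.2] 247.6 180.9 90
lock_knob 0.47 [246.5, 204.4, 251.9, 214.7] 249.5 209.2 52
crank_hub 0.71 [282.7, 298.6, 311.1, 333.3] 295.8 316.0 743
crank_hub 0.7 [242.1, 172.7, 270.3, 190.7] 254.2 182.9 263
```

View pics/top0.png

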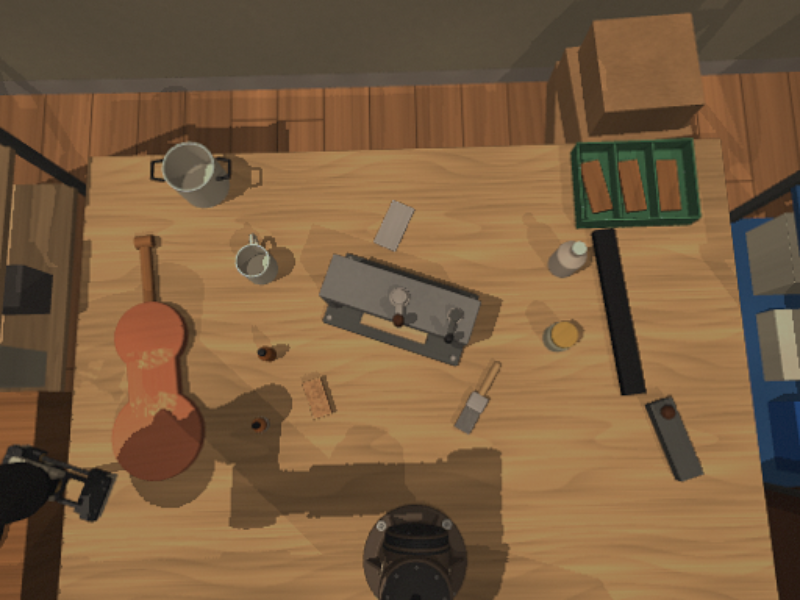

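View pics/side0.png

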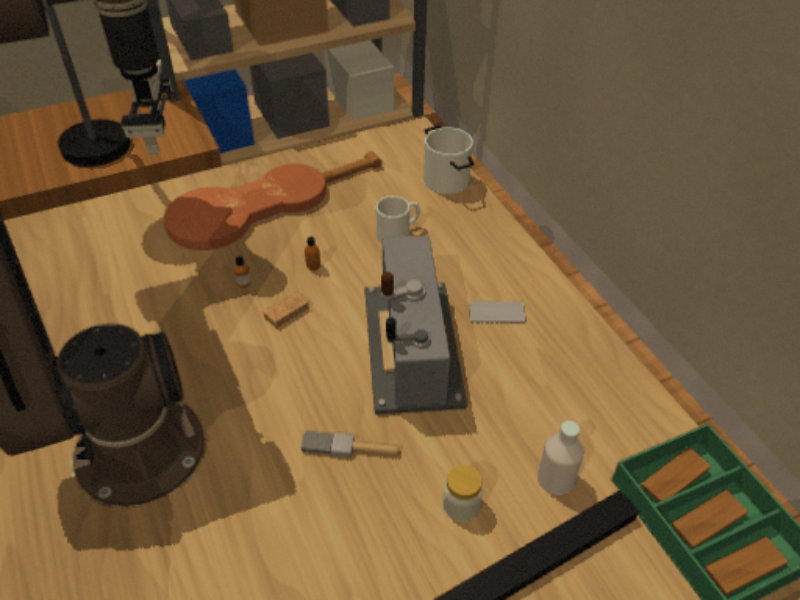

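The top view shows the gantry at about (400,297) of 800x600. The crank axis is at (400,297) with its wooden knob at (398,320). The lock axis is at (455,315) with its black knob at (449,338). Both arms point towards the robot, so the frame's x runs roughly along world +X.

Run:
```python
from h import *
s=800/512
c=r.capture('top')
for n,u,z in [('crank knob top',(398,321),.229),('hub',(400,296),.18),('lock knob top',(449,338),.223),('lock ax',(455,315),.18),('c1',(335,255),.16),('c2',(480,293),.16),('c3',(320,296),.16),('c4',(472,343),.16)]:
    print(n,atz(c,np.array(u)/s,z).round(3))
f=c['frame'][150:250,190:320]; cv2.imwrite('pics/t1.png',cv2.resize(f[:,:,::-1],(780,600),interpolation=cv2.INTER_CUBIC))
c=r.capture('side')
for n,u,z in [('crank knob top',(387,275),.229),('hub',(414,288),.18),('lock knob top',(391,321),.223),('lock ax',(420,337),.18)]:
    print(n,atz(c,np.array(u)/s,z).round(3))
w=r.capture('wrist');print(np.round(w['T_tool_cam'],3).tolist(),w['fx'])
```

```text
crank knob top [0.509 0.019 0.229]
hub [0.57  0.014 0.18 ]
lock knob top [ 0.472 -0.084  0.223]
lock ax [ 0.525 -0.101  0.18 ]
c1 [0.668 0.154 0.16 ]
c2 [ 0.575 -0.159  0.16 ]
c3 [0.578 0.188 0.16 ]
c4 [ 0.467 -0.137  0.16 ]
crank knob top [0.516 0.016 0.229]
hub [0.57  0.009 0.18 ]
lock knob top [ 0.477 -0.088  0.223]
lock ax [ 0.525 -0.11   0.18 ]
[[0.0, -0.962, -0.275, 0.075], [1.0, 0.0, -0.001, 0.002], [0.001, -0.275, 0.962, -0.16], [0.0, 0.0, 0.0, 1.0]] 292.1980507603342
```

View pics/t1.png

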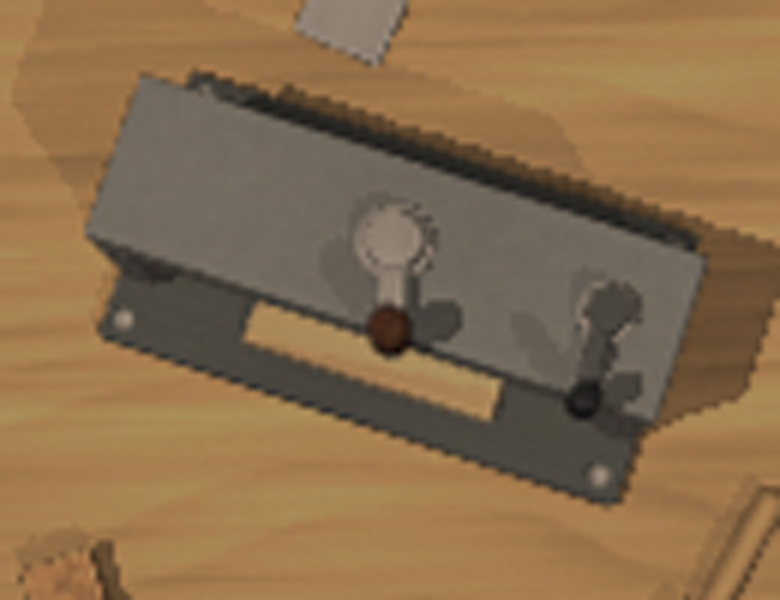

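Call:
{"op": "drive_tool", "data": {
  "commands": [
    {"tz":0.17,"tx":0.03,"ty":-0.06},
    {"tx":0.07,"ty":-0.14,"tz":0.17},
    {"tx":0.11,"ty":-0.22,"tz":0.17},
    {"tx":0.145,"ty":-0.3,"tz":0.17},
    {"tx":0.18,"ty":-0.38,"tz":0.17},
    {"tx":0.21,"ty":-0.46,"tz":0.17},
    {"tx":0.245,"ty":-0.54,"tz":0.17},
    {"tx":0.28,"ty":-0.62,"tz":0.17},
    {"tx":0.32,"ty":-0.7,"tz":0.17},
    {"tx":0.36,"ty":-0.78,"tz":0.17}
  ]
}}

```text
invalid input
```

Call:
{"op": "drive_tool", "data": {
  "commands": [
    {"tx":0.13,"ty":-0.34},
    {"tx":0.13,"ty":-0.34},
    {"tx":0.13,"ty":-0.34},
    {"tx":0.13,"ty":-0.34},
    {"tx":0.13,"ty":-0.34},
    {"tx":0.13,"ty":-0.34},
    {"tx":0.13,"ty":-0.34},
    {"tx":0.13,"ty":-0.34},
    {"tx":0.13,"ty":-0.34}
  ]
}}

```text
invalid input
```

```bash
cat >> h.py <<'E'
from scipy.spatial.transform import Rotation as R
def wrist():
    s=r.get_state(); c=r.capture('wrist')
    T=np.eye(4);T[:3,:3]=R.from_euler('xyz',s['eef_rot'],degrees=True).as_matrix();T[:3,3]=s['tcp_pos']
    c['world_from_camera']=T@np.array(c['T_tool_cam']); return s,c
E
python3 - <<'E'
from h import *
s,c=wrist(); print(s['time_s'],s['tcp_pos'],s['eef_rot'],s['qd'].round(1))
for l,z in [('crank_knob',.229),('lock_knob',.223),('crank_hub',.18)]:
    for d in r.trace(l,'wrist')[:2]:
        ys,xs=np.nonzero(d['pixels']); print(l,round(d['score'],2),d['extent'],xs.mean().round(1),ys.mean().round(1),len(xs),atz(c,(xs.mean(),ys.mean()),z).round(4))
np.savez('w1.npz',f=c['frame'],T=c['world_from_camera'],D=c['D'],k=[c[k] for k in('fx','fy','cx','cy')])
cv2.imwrite('pics/w1.png',cv2.resize(c['frame'][:,:,::-1],(800,600)))
E
```

```text
0.55 [0.22563755 0.63613408 0.22656167] [ 1.79999378e+02  2.24420063e-04 -1.95305082e+01] [-0.1 -0.1  0.  -0.   0.1  0. ]
```

View pics/w1.png

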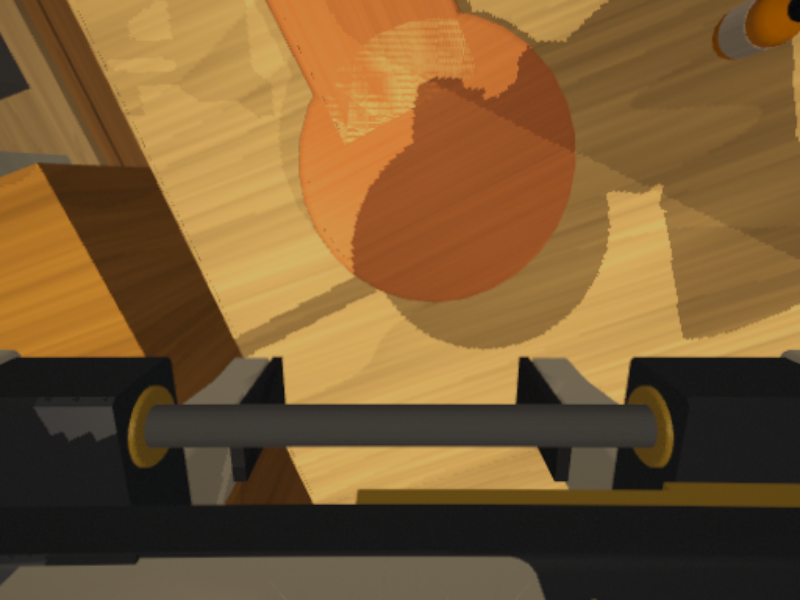

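The picture shows only the violin and the gripper fingers across the lower half, so the arm has not moved. The rows were refused, so I'll give every field in each row.

Call:
{"op": "drive_tool", "data": {
  "commands": [
    {"hand":0,"tx":0.17,"ty":-0.5,"tz":0.17,"turn":0},
    {"hand":0,"tx":0.17,"ty":-0.5,"tz":0.17,"turn":0},
    {"hand":0,"tx":0.17,"ty":-0.5,"tz":0.17,"turn":0},
    {"hand":0,"tx":0.17,"ty":-0.5,"tz":0.17,"turn":0},
    {"hand":0,"tx":0.17,"ty":-0.5,"tz":0.17,"turn":0},
    {"hand":0,"tx":0.17,"ty":-0.5,"tz":0.17,"turn":0},
    {"hand":0,"tx":0.17,"ty":-0.5,"tz":0.17,"turn":0},
    {"hand":0,"tx":0.17,"ty":-0.5,"tz":0.17,"turn":0}
  ]
}}

```text
time_s: 1.55
tcp_pos: [0.3287, 0.3336, 0.3313]
eef_rot: [-179.7, -0.0, -19.7]
contact_force: [0.1, 1.4, 0.5]
gripper_width: 0.0877
gripper_force: 0.0
```

Call:
{"op": "drive_tool", "data": {
  "commands": [
    {"hand":0,"tx":0.18,"ty":-0.585,"tz":0,"turn":0},
    {"hand":0,"tx":0.18,"ty":-0.585,"tz":0,"turn":0},
    {"hand":0,"tx":0.18,"ty":-0.585,"tz":0,"turn":0},
    {"hand":0,"tx":0.18,"ty":-0.585,"tz":0,"turn":0},
    {"hand":0,"tx":0.18,"ty":-0.585,"tz":0,"turn":0},
    {"hand":0,"tx":0.18,"ty":-0.585,"tz":0,"turn":0},
    {"hand":0,"tx":0.18,"ty":-0.585,"tz":0,"turn":0},
    {"hand":0,"tx":0.18,"ty":-0.585,"tz":0,"turn":0},
    {"hand":0,"tx":0.18,"ty":-0.585,"tz":0,"turn":0},
    {"hand":0,"tx":0.18,"ty":-0.585,"tz":0,"turn":0}
  ]
}}

```text
time_s: 2.55
tcp_pos: [0.4357, -0.0149, 0.3283]
eef_rot: [180.0, 0.0, -19.6]
contact_force: [-0.5, 0.8, 0.7]
gripper_width: 0.0875
gripper_force: 0.0
```

```bash
cat > look.py <<'E'
import sys
from h import *
s,c=wrist(); print(s['time_s'],s['tcp_pos'],s['eef_rot'],s['qd'].round(1),s['contact_force'])
for l,z in [('crank_knob',.229),('lock_knob',.223),('crank_hub',.18)]:
    for d in r.trace(l,'wrist')[:2]:
        ys,xs=np.nonzero(d['pixels']); print(l,round(d['score'],2),d['extent'],xs.mean().round(1),ys.mean().round(1),len(xs),atz(c,(xs.mean(),ys.mean()),z).round(4))
np.savez(sys.argv[1]+'.npz',f=c['frame'],T=c['world_from_camera'],D=c['D'],k=[c[k] for k in('fx','fy','cx','cy')])
cv2.imwrite('pics/'+sys.argv[1]+'.png',cv2.resize(c['frame'][:,:,::-1],(800,600)))
E
python3 look.py w2
```

```text
2.55 [ 0.43565815 -0.01490253  0.32831669] [ 1.79994988e+02  2.33768573e-02 -1.96145445e+01] [ 1.7 -0.4 -0.2  0.  -0.  -0.2] [-0.53648975  0.75080829  0.65718231]
crank_knob 0.89 [175.3, 111.4, 210.1, 138.5] 190.5 124.7 721 [0.5145 0.015  0.229 ]
lock_knob 0.88 [301.8, 115.0, 324.6, 139.3] 311.1 127.8 410 [ 0.4766 -0.0829  0.223 ]
crank_hub 0.73 [163.7, 51.7, 210.0, 136.6] 185.7 94.1 2147 [0.5449 0.0185 0.18  ]
```

View pics/w2.png

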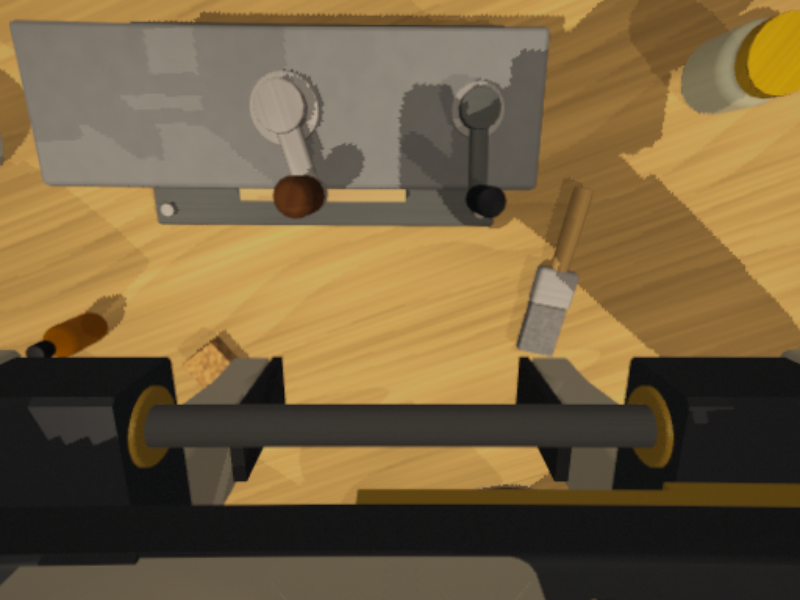

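The wrist picture (800x600 px) shows the crank hub at about (278,105) with its knob at (299,196), and the lock hub at (481,105) with its knob at (487,201). I'll fit the geometry from these points.

Run:
```python
from h import *
w=np.load('w2.npz'); c=dict(zip(('fx','fy','cx','cy'),w['k'])); c['D']=w['D'];c['world_from_camera']=w['T']
s=800/512
P={}
for n,u,z in [('cnr nl',(45,185),.16),('cnr nr',(535,188),.16),('cnr fl',(12,20),.16),('cnr fr',(548,28),.16),('hub',(277,105),.182),('lax',(481,104),.182),('lknob mid',(486,201),.205),('cknob mid',(299,196),.21)]:
    P[n]=atz(c,np.array(u)/s,z); print(n,P[n].round(4))
a=lambda v:np.degrees(np.arctan2(v[1],v[0]))
for p,q in [('cnr nr','cnr nl'),('cnr fr','cnr fl'),('lax','hub')]:
    v=P[q]-P[p]; print(p,q,a(v).round(2),np.linalg.norm(v).round(4))
print('ctr',np.mean([P[k] for k in P if k[:3]=='cnr'],0).round(4))
for p,q in [('lax','lknob mid'),('hub','cknob mid')]:
    v=(P[q]-P[p])[:2]; print(p,q,a(v).round(2),np.linalg.norm(v).round(4))
```

```text
cnr nl [0.58   0.1904 0.16  ]
cnr nr [ 0.4659 -0.1268  0.16  ]
cnr fl [0.6722 0.1552 0.16  ]
cnr fr [ 0.5576 -0.1592  0.16  ]
hub [0.5697 0.016  0.182 ]
lax [ 0.5282 -0.1026  0.182 ]
lknob mid [ 0.4739 -0.0854  0.205 ]
cknob mid [0.5143 0.0187 0.21  ]
cnr nr cnr nl 70.2 0.3371
cnr fr cnr fl 69.97 0.3347
lax hub 70.69 0.1257
ctr [0.5689 0.0149 0.16  ]
lax lknob mid 162.45 0.057
hub cknob mid 177.23 0.0555
```

Everything agrees:
- Frame yaw is -19.8°.
- The crank axis is at (.5693, .0155) and the lock axis at (.527, -.102).
- The lock knob is at (.475, -.084).

Next I go to the lock knob and grip it.

Call:
{"op": "drive_tool", "data": {
  "commands": [
    {"hand":0.4,"tx":0.065,"ty":-0.115,"tz":-0.05,"turn":0},
    {"hand":0.4,"tx":0.065,"ty":-0.115,"tz":-0.05,"turn":0},
    {"hand":0.4,"tx":0.065,"ty":-0.115,"tz":-0.05,"turn":0},
    {"hand":0.4,"tx":0.065,"ty":-0.115,"tz":-0.1,"turn":0},
    {"hand":0.4,"tx":0.065,"ty":-0.115,"tz":-0.15,"turn":0},
    {"hand":0.4,"tx":0.065,"ty":-0.115,"tz":-0.2,"turn":0},
    {"hand":0.4,"tx":0.065,"ty":-0.115,"tz":-0.235,"turn":0},
    {"hand":0.4,"tx":0.065,"ty":-0.115,"tz":-0.235,"turn":0},
    {"hand":0.4,"tx":0.065,"ty":-0.115,"tz":-0.235,"turn":0}
  ],
  "grip_force": 15
}}

```text
time_s: 3.65
tcp_pos: [0.475, -0.0831, 0.1884]
eef_rot: [180.0, -0.0, -19.4]
contact_force: [0.1, -0.2, 0.6]
gripper_width: 0.0523
gripper_force: 0.0
```

Call:
{"op": "drive_tool", "data": {
  "commands": [
    {"hand":1,"tx":0,"ty":0,"tz":0,"turn":0},
    {"hand":1,"tx":0,"ty":0,"tz":0,"turn":0},
    {"hand":1,"tx":0,"ty":0,"tz":0,"turn":0},
    {"hand":1,"tx":0,"ty":0,"tz":0,"turn":0},
    {"hand":1,"tx":0,"ty":0,"tz":0,"turn":0},
    {"hand":1,"tx":0,"ty":0,"tz":0,"turn":0},
    {"hand":1,"tx":0,"ty":0,"tz":0,"turn":0},
    {"hand":1,"tx":0,"ty":0,"tz":0,"turn":0}
  ],
  "grip_force": 15
}}

```text
time_s: 4.45
tcp_pos: [0.4748, -0.0838, 0.1878]
eef_rot: [-180.0, -0.0, -19.5]
contact_force: [-0.5, 2.1, 3.7]
gripper_width: 0.0175
gripper_force: 15.0
```

Run:
```python
import numpy as np
# arc shifts (units of 0.6m) for lock from 160.2deg ccw
t=np.radians(160.2); 
for d in np.arange(0,91,7.2):
    a=t+np.radians(d); print(round(d,1),(.055/.6*np.array([np.cos(a)-np.cos(t),np.sin(a)-np.sin(t)])).round(4))
# crank cw from 177.2
t=np.radians(177.2)
for d in range(0,361,10):
    a=t-np.radians(d); print(d,(.055/.6*np.array([np.cos(a)-np.cos(t),np.sin(a)-np.sin(t)])).round(4))
```

```text
0.0 [0. 0.]
7.2 [-0.0032 -0.0111]
14.4 [-0.005  -0.0224]
21.6 [-0.0054 -0.0339]
28.8 [-0.0043 -0.0454]
36.0 [-0.0018 -0.0566]
43.2 [ 0.0021 -0.0675]
50.4 [ 0.0073 -0.0777]
57.6 [ 0.0138 -0.0872]
64.8 [ 0.0214 -0.0959]
72.0 [ 0.0301 -0.1035]
79.2 [ 0.0396 -0.11  ]
86.4 [ 0.0498 -0.1152]
0 [0. 0.]
10 [0.0022 0.0158]
20 [0.0071 0.031 ]
30 [0.0145 0.0452]
40 [0.0243 0.0578]
50 [0.0361 0.0685]
60 [0.0497 0.0771]
70 [0.0645 0.0831]
80 [0.0801 0.0865]
90 [0.096  0.0871]
100 [0.1119 0.0849]
110 [0.1271 0.08  ]
120 [0.1412 0.0726]
130 [0.1538 0.0628]
140 [0.1646 0.0509]
150 [0.1731 0.0374]
160 [0.1791 0.0226]
170 [0.1825 0.007 ]
180 [ 0.1831 -0.009 ]
190 [ 0.1809 -0.0248]
200 [ 0.1761 -0.04  ]
210 [ 0.1686 -0.0541]
220 [ 0.1588 -0.0668]
230 [ 0.147  -0.0775]
240 [ 0.1335 -0.086 ]
250 [ 0.1187 -0.092 ]
260 [ 0.103  -0.0954]
270 [ 0.0871 -0.096 ]
280 [ 0.0712 -0.0939]
290 [ 0.056 -0.089]
300 [ 0.0419 -0.0815]
310 [ 0.0293 -0.0717]
320 [ 0.0185 -0.0599]
330 [ 0.01   -0.0464]
340 [ 0.004  -0.0316]
350 [ 0.0006 -0.016 ]
360 [-0. -0.]
```

Call:
{"op": "drive_tool", "data": {
  "commands": [
    {"hand":1,"tx":-0.003,"ty":-0.011,"tz":0,"turn":0},
    {"hand":1,"tx":-0.005,"ty":-0.0224,"tz":0,"turn":0},
    {"hand":1,"tx":-0.0054,"ty":-0.034,"tz":0,"turn":0},
    {"hand":1,"tx":-0.0043,"ty":-0.0454,"tz":0,"turn":0},
    {"hand":1,"tx":-0.0018,"ty":-0.0566,"tz":0,"turn":0},
    {"hand":1,"tx":0.0021,"ty":-0.0675,"tz":0,"turn":0},
    {"hand":1,"tx":0.0073,"ty":-0.0777,"tz":0,"turn":0}
  ]
}}

```text
time_s: 5.15
tcp_pos: [0.4807, -0.1305, 0.1878]
eef_rot: [-179.9, -0.2, -19.5]
contact_force: [7.3, 7.1, -0.0]
gripper_width: 0.0178
gripper_force: 15.0
```

Call:
{"op": "drive_tool", "data": {
  "commands": [
    {"hand":1,"tx":0.0065,"ty":-0.0095,"tz":0,"turn":0},
    {"hand":1,"tx":0.0141,"ty":-0.0182,"tz":0,"turn":0},
    {"hand":1,"tx":0.0228,"ty":-0.0258,"tz":0,"turn":0},
    {"hand":1,"tx":0.0323,"ty":-0.0323,"tz":0,"turn":0},
    {"hand":1,"tx":0.0425,"ty":-0.0375,"tz":0,"turn":0},
    {"hand":1,"tx":0.0425,"ty":-0.0375,"tz":0,"turn":0},
    {"hand":1,"tx":0.0425,"ty":-0.0375,"tz":0,"turn":0}
  ]
}}

```text
time_s: 5.85
tcp_pos: [0.506, -0.1517, 0.1877]
eef_rot: [-179.8, -0.1, -19.5]
contact_force: [3.8, 12.9, 3.3]
gripper_width: 0.0175
gripper_force: 15.0
```

Call:
{"op": "drive_tool", "data": {
  "commands": [
    {"hand":1,"tx":0.006,"ty":0.001,"tz":0,"turn":0},
    {"hand":1,"tx":0.006,"ty":0.001,"tz":0,"turn":0},
    {"hand":1,"tx":0.006,"ty":0.001,"tz":0,"turn":0}
  ]
}}

```text
time_s: 6.15
tcp_pos: [0.5064, -0.1517, 0.1876]
eef_rot: [-180.0, 0.2, -19.5]
contact_force: [-7.5, 11.2, 11.7]
gripper_width: 0.0175
gripper_force: 15.0
```

The lever is against its stop, with about 11 N of tangential force. I release it and move to the crank knob.

Call:
{"op": "drive_tool", "data": {
  "commands": [
    {"hand":0.4,"tx":0.001,"ty":0,"tz":0,"turn":0},
    {"hand":0.4,"tx":0,"ty":0,"tz":0,"turn":0},
    {"hand":0.4,"tx":0,"ty":0,"tz":0,"turn":0},
    {"hand":0.4,"tx":0,"ty":0,"tz":0.06,"turn":0},
    {"hand":0.4,"tx":0,"ty":0,"tz":0.12,"turn":0},
    {"hand":0.4,"tx":0,"ty":0,"tz":0.12,"turn":0},
    {"hand":0.4,"tx":0.005,"ty":0.07,"tz":0.12,"turn":0},
    {"hand":0.4,"tx":0.01,"ty":0.14,"tz":0.12,"turn":0},
    {"hand":0.4,"tx":0.01,"ty":0.21,"tz":0.12,"turn":0},
    {"hand":0.4,"tx":0.01,"ty":0.2845,"tz":0.12,"turn":0}
  ]
}}

```text
time_s: 7.15
tcp_pos: [0.5137, 0.0191, 0.2591]
eef_rot: [180.0, 0.0, -19.6]
contact_force: [0.8, 0.3, 0.7]
gripper_width: 0.0524
gripper_force: 0.0
```

Call:
{"op": "drive_tool", "data": {
  "commands": [
    {"hand":0.4,"tx":0,"ty":0,"tz":0,"turn":0},
    {"hand":0.4,"tx":0,"ty":0,"tz":0,"turn":0},
    {"hand":0.4,"tx":0,"ty":0,"tz":0,"turn":0}
  ]
}}

```text
time_s: 7.45
tcp_pos: [0.5139, 0.0177, 0.2592]
eef_rot: [180.0, 0.0, -19.5]
contact_force: [-0.2, -0.5, 0.5]
gripper_width: 0.0525
gripper_force: 0.0
```

```bash
python3 look.py w3
python3 - <<'E'
from h import *
for n in ['top','side']:
    c=r.capture(n)
    for l in ['crank_knob','lock_knob']:
        for d in r.trace(l,n)[:1]:
            ys,xs=np.nonzero(d['pixels']); print(n,l,d['score'],len(xs),atz(c,(xs.mean(),ys.mean()),.2).round(4))
E
```

```text
7.45 [0.51391111 0.01767603 0.25917478] [ 1.79959928e+02  3.02701137e-02 -1.95427235e+01] [-0.9 -0.1  0.2 -0.1  0.1 -0.1] [-0.24368827 -0.5035762   0.51630878]
crank_knob 0.69 [234.0, 189.3, 269.6, 236.1] 251.6 214.4 1269 [0.521  0.0165 0.229 ]
lock_knob 0.72 [450.1, 135.2, 510.5, 164.3] 480.7 149.7 1523 [ 0.5112 -0.1403  0.223 ]
crank_hub 0.63 [212.2, 120.4, 267.4, 234.6] 242.9 176.0 3138 [0.5392 0.0184 0.18  ]
side crank_knob 0.6 82 [0.5163 0.0185 0.2   ]
side lock_knob 0.31 198 [0.5358 0.0022 0.2   ]
```

View pics/w3.png

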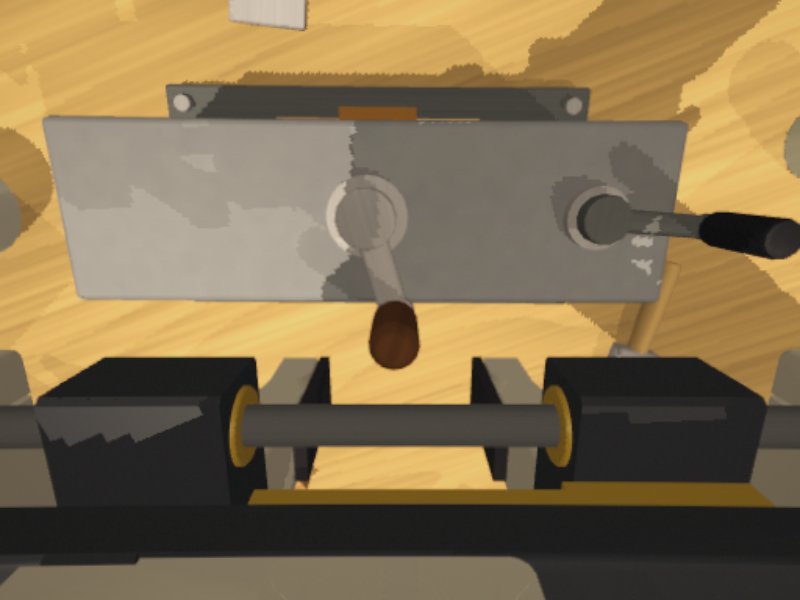

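The lever is swung out to the right (knob at 783,240) and released. The crank hub is at (367,217), and the crank knob's top face is at about (395,343), centred between the fingers.

Run:
```python
from h import *
w=np.load('w3.npz'); c=dict(zip(('fx','fy','cx','cy'),w['k'])); c['D']=w['D'];c['world_from_camera']=w['T']
s=800/512
for n,u,z in [('knob top',(395,343),.229),('hubtop',(366,218),.182),('lock knob top',(783,240),.223),('lock hub',(604,219),.182),('nl',(78,298),.16),('nr',(657,300),.16),('fl',(45,117),.16),('fr',(687,123),.16)]: print(n,atz(c,np.array(u)/s,z).round(4))
```

```text
knob top [0.5172 0.017  0.229 ]
hubtop [0.5697 0.0144 0.182 ]
lock knob top [ 0.5041 -0.1524  0.223 ]
lock hub [ 0.5285 -0.0996  0.182 ]
nl [0.581  0.1904 0.16  ]
nr [ 0.4672 -0.1268  0.16  ]
fl [0.6719 0.1555 0.16  ]
fr [ 0.5576 -0.1591  0.16  ]
```

Call:
{"op": "drive_tool", "data": {
  "commands": [
    {"hand":0.4,"tx":0.0015,"ty":0,"tz":-0.04,"turn":0},
    {"hand":0.4,"tx":0.0015,"ty":0,"tz":-0.08,"turn":0},
    {"hand":0.4,"tx":0.0015,"ty":0,"tz":-0.115,"turn":0},
    {"hand":0.4,"tx":0.0015,"ty":0,"tz":-0.115,"turn":0},
    {"hand":1,"tx":0.0015,"ty":0,"tz":-0.115,"turn":0},
    {"hand":1,"tx":0.0015,"ty":0,"tz":-0.115,"turn":0},
    {"hand":1,"tx":0.0015,"ty":0,"tz":-0.115,"turn":0},
    {"hand":1,"tx":0.0015,"ty":0,"tz":-0.115,"turn":0},
    {"hand":1,"tx":0.0015,"ty":0,"tz":-0.115,"turn":0},
    {"hand":1,"tx":0.0015,"ty":0,"tz":-0.115,"turn":0}
  ],
  "grip_force": 28
}}

```text
time_s: 8.95
tcp_pos: [0.5156, 0.0185, 0.1914]
eef_rot: [-179.9, -0.1, -19.5]
contact_force: [-0.1, 1.0, 4.1]
gripper_width: 0.023
gripper_force: 28.0
```

Call:
{"op": "drive_tool", "data": {
  "commands": [
    {"hand":1,"tx":0,"ty":0,"tz":0,"turn":0},
    {"hand":1,"tx":0,"ty":0,"tz":0,"turn":0}
  ]
}}

```text
time_s: 9.15
tcp_pos: [0.5156, 0.0185, 0.1914]
eef_rot: [-180.0, -0.1, -19.5]
contact_force: [-0.4, 0.2, 6.0]
gripper_width: 0.0232
gripper_force: 28.0
```

Call:
{"op": "drive_tool", "data": {
  "commands": [
    {"hand":1,"tx":0.001,"ty":0.008,"tz":0,"turn":0},
    {"hand":1,"tx":0.0022,"ty":0.0158,"tz":0,"turn":0}
  ]
}}

```text
time_s: 9.35
tcp_pos: [0.5166, 0.0275, 0.1913]
eef_rot: [180.0, -0.1, -19.5]
contact_force: [-1.1, -0.2, 6.6]
gripper_width: 0.023
gripper_force: 28.0
```

Call:
{"op": "drive_tool", "data": {
  "commands": [
    {"hand":1,"tx":0.0024,"ty":0.0076,"tz":0,"turn":0},
    {"hand":1,"tx":0.0049,"ty":0.0152,"tz":0,"turn":0}
  ]
}}

```text
time_s: 9.55
tcp_pos: [0.5193, 0.0367, 0.1913]
eef_rot: [180.0, -0.0, -19.5]
contact_force: [-2.0, -0.4, 6.9]
gripper_width: 0.0232
gripper_force: 28.0
```

Call:
{"op": "drive_tool", "data": {
  "commands": [
    {"hand":1,"tx":0.0036,"ty":0.0072,"tz":0,"turn":0},
    {"hand":1,"tx":0.0074,"ty":0.0142,"tz":0,"turn":0}
  ]
}}

```text
time_s: 9.75
tcp_pos: [0.5236, 0.0454, 0.1913]
eef_rot: [180.0, -0.0, -19.5]
contact_force: [-2.9, -0.0, 7.7]
gripper_width: 0.0233
gripper_force: 28.0
```

Call:
{"op": "drive_tool", "data": {
  "commands": [
    {"hand":1,"tx":0.0048,"ty":0.0064,"tz":0,"turn":0},
    {"hand":1,"tx":0.0098,"ty":0.0126,"tz":0,"turn":0}
  ]
}}

```text
time_s: 9.95
tcp_pos: [0.5294, 0.0532, 0.1913]
eef_rot: [-180.0, -0.0, -19.5]
contact_force: [-4.1, 1.2, 8.3]
gripper_width: 0.0233
gripper_force: 28.0
```

Call:
{"op": "drive_tool", "data": {
  "commands": [
    {"hand":1,"tx":0.0058,"ty":0.0055,"tz":0,"turn":0},
    {"hand":1,"tx":0.0118,"ty":0.0107,"tz":0,"turn":0}
  ]
}}

```text
time_s: 10.15
tcp_pos: [0.5366, 0.0599, 0.1913]
eef_rot: [-180.0, -0.0, -19.5]
contact_force: [-3.9, 1.9, 7.8]
gripper_width: 0.0233
gripper_force: 28.0
```

Call:
{"op": "drive_tool", "data": {
  "commands": [
    {"hand":1,"tx":0.0067,"ty":0.0044,"tz":0,"turn":0},
    {"hand":1,"tx":0.0136,"ty":0.0086,"tz":0,"turn":0}
  ]
}}

```text
time_s: 10.35
tcp_pos: [0.545, 0.0653, 0.1913]
eef_rot: [-179.9, -0.0, -19.5]
contact_force: [-3.2, 2.5, 7.2]
gripper_width: 0.0233
gripper_force: 28.0
```

Call:
{"op": "drive_tool", "data": {
  "commands": [
    {"hand":1,"tx":0.0073,"ty":0.0031,"tz":0,"turn":0},
    {"hand":1,"tx":0.0148,"ty":0.006,"tz":0,"turn":0}
  ]
}}

```text
time_s: 10.55
tcp_pos: [0.554, 0.0691, 0.1914]
eef_rot: [-179.9, -0.0, -19.5]
contact_force: [-2.0, 3.0, 6.3]
gripper_width: 0.0235
gripper_force: 28.0
```

Call:
{"op": "drive_tool", "data": {
  "commands": [
    {"hand":1,"tx":0.0078,"ty":0.0018,"tz":0,"turn":0},
    {"hand":1,"tx":0.0156,"ty":0.0034,"tz":0,"turn":0}
  ]
}}

```text
time_s: 10.75
tcp_pos: [0.5637, 0.0712, 0.1914]
eef_rot: [-179.9, -0.1, -19.5]
contact_force: [-2.5, 3.0, 5.9]
gripper_width: 0.0234
gripper_force: 28.0
```

Call:
{"op": "drive_tool", "data": {
  "commands": [
    {"hand":1,"tx":0.0079,"ty":0.0005,"tz":0,"turn":0},
    {"hand":1,"tx":0.0159,"ty":0.0006,"tz":0,"turn":0}
  ]
}}

```text
time_s: 10.95
tcp_pos: [0.5734, 0.0716, 0.1914]
eef_rot: [-179.9, -0.1, -19.5]
contact_force: [-1.4, 4.4, 5.8]
gripper_width: 0.0233
gripper_force: 28.0
```

Call:
{"op": "drive_tool", "data": {
  "commands": [
    {"hand":1,"tx":0.008,"ty":-0.001,"tz":0,"turn":0},
    {"hand":1,"tx":0.0159,"ty":-0.0022,"tz":0,"turn":0}
  ]
}}

```text
time_s: 11.15
tcp_pos: [0.5831, 0.0702, 0.1914]
eef_rot: [-179.9, -0.1, -19.5]
contact_force: [-0.8, 2.4, 5.6]
gripper_width: 0.0233
gripper_force: 28.0
```

Call:
{"op": "drive_tool", "data": {
  "commands": [
    {"hand":1,"tx":0.0077,"ty":-0.0022,"tz":0,"turn":0},
    {"hand":1,"tx":0.0152,"ty":-0.0049,"tz":0,"turn":0}
  ]
}}

```text
time_s: 11.35
tcp_pos: [0.5923, 0.0672, 0.1914]
eef_rot: [-179.9, -0.1, -19.5]
contact_force: [-0.1, 2.4, 5.5]
gripper_width: 0.0236
gripper_force: 28.0
```

Call:
{"op": "drive_tool", "data": {
  "commands": [
    {"hand":1,"tx":0.0072,"ty":-0.0035,"tz":0,"turn":0},
    {"hand":1,"tx":0.0141,"ty":-0.0074,"tz":0,"turn":0}
  ]
}}

```text
time_s: 11.55
tcp_pos: [0.6008, 0.0626, 0.1914]
eef_rot: [-179.9, -0.1, -19.5]
contact_force: [1.4, 1.4, 5.5]
gripper_width: 0.0235
gripper_force: 28.0
```

Call:
{"op": "drive_tool", "data": {
  "commands": [
    {"hand":1,"tx":0.0065,"ty":-0.0047,"tz":0,"turn":0},
    {"hand":1,"tx":0.0126,"ty":-0.0098,"tz":0,"turn":0}
  ]
}}

```text
time_s: 11.75
tcp_pos: [0.6084, 0.0565, 0.1914]
eef_rot: [-179.9, -0.1, -19.5]
contact_force: [1.1, 2.3, 5.7]
gripper_width: 0.0233
gripper_force: 28.0
```

Call:
{"op": "drive_tool", "data": {
  "commands": [
    {"hand":1,"tx":0.0056,"ty":-0.0058,"tz":0,"turn":0},
    {"hand":1,"tx":0.0108,"ty":-0.0119,"tz":0,"turn":0}
  ]
}}

```text
time_s: 11.95
tcp_pos: [0.6149, 0.0492, 0.1914]
eef_rot: [-179.9, -0.1, -19.5]
contact_force: [0.9, 1.5, 5.3]
gripper_width: 0.0229
gripper_force: 28.0
```

Call:
{"op": "drive_tool", "data": {
  "commands": [
    {"hand":1,"tx":0.0045,"ty":-0.0067,"tz":0,"turn":0},
    {"hand":1,"tx":0.0085,"ty":-0.0135,"tz":0,"turn":0}
  ]
}}

```text
time_s: 12.15
tcp_pos: [0.6199, 0.041, 0.1914]
eef_rot: [-179.9, -0.1, -19.5]
contact_force: [0.2, 0.9, 6.1]
gripper_width: 0.0231
gripper_force: 28.0
```

Call:
{"op": "drive_tool", "data": {
  "commands": [
    {"hand":1,"tx":0.0032,"ty":-0.0073,"tz":0,"turn":0},
    {"hand":1,"tx":0.006,"ty":-0.0148,"tz":0,"turn":0}
  ]
}}

```text
time_s: 12.35
tcp_pos: [0.6234, 0.0319, 0.1914]
eef_rot: [-179.9, -0.1, -19.5]
contact_force: [0.5, 1.2, 5.6]
gripper_width: 0.0231
gripper_force: 28.0
```

Call:
{"op": "drive_tool", "data": {
  "commands": [
    {"hand":1,"tx":0.0019,"ty":-0.0078,"tz":0,"turn":0},
    {"hand":1,"tx":0.0034,"ty":-0.0156,"tz":0,"turn":0}
  ]
}}

```text
time_s: 12.55
tcp_pos: [0.6253, 0.0224, 0.1914]
eef_rot: [-180.0, -0.1, -19.5]
contact_force: [0.2, 0.8, 5.9]
gripper_width: 0.0234
gripper_force: 28.0
```

Call:
{"op": "drive_tool", "data": {
  "commands": [
    {"hand":1,"tx":0.0005,"ty":-0.008,"tz":0,"turn":0},
    {"hand":1,"tx":0.0006,"ty":-0.016,"tz":0,"turn":0}
  ]
}}

```text
time_s: 12.75
tcp_pos: [0.6254, 0.0128, 0.1914]
eef_rot: [-180.0, -0.1, -19.5]
contact_force: [-0.5, -0.2, 6.5]
gripper_width: 0.0232
gripper_force: 28.0
```

Call:
{"op": "drive_tool", "data": {
  "commands": [
    {"hand":1,"tx":-0.001,"ty":-0.008,"tz":0,"turn":0},
    {"hand":1,"tx":-0.0022,"ty":-0.0158,"tz":0,"turn":0}
  ]
}}

```text
time_s: 12.95
tcp_pos: [0.624, 0.0033, 0.1914]
eef_rot: [-180.0, -0.1, -19.5]
contact_force: [-1.9, 1.3, 6.5]
gripper_width: 0.0229
gripper_force: 28.0
```

Call:
{"op": "drive_tool", "data": {
  "commands": [
    {"hand":1,"tx":-0.0022,"ty":-0.0078,"tz":0,"turn":0},
    {"hand":1,"tx":-0.0049,"ty":-0.0152,"tz":0,"turn":0}
  ]
}}

```text
time_s: 13.15
tcp_pos: [0.6208, -0.0058, 0.1914]
eef_rot: [-180.0, -0.0, -19.5]
contact_force: [-2.3, 1.8, 7.1]
gripper_width: 0.0234
gripper_force: 28.0
```

Call:
{"op": "drive_tool", "data": {
  "commands": [
    {"hand":1,"tx":-0.0035,"ty":-0.0073,"tz":0,"turn":0},
    {"hand":1,"tx":-0.0074,"ty":-0.0142,"tz":0,"turn":0}
  ]
}}

```text
time_s: 13.35
tcp_pos: [0.6162, -0.0141, 0.1914]
eef_rot: [-180.0, -0.0, -19.5]
contact_force: [-2.8, 3.8, 7.7]
gripper_width: 0.0233
gripper_force: 28.0
```

Call:
{"op": "drive_tool", "data": {
  "commands": [
    {"hand":1,"tx":-0.0047,"ty":-0.0065,"tz":0,"turn":0},
    {"hand":1,"tx":-0.0098,"ty":-0.0126,"tz":0,"turn":0}
  ]
}}

```text
time_s: 13.55
tcp_pos: [0.6104, -0.0214, 0.1914]
eef_rot: [-179.9, -0.0, -19.5]
contact_force: [-1.5, 7.0, 7.6]
gripper_width: 0.0229
gripper_force: 28.0
```

Call:
{"op": "drive_tool", "data": {
  "commands": [
    {"hand":1,"tx":-0.0057,"ty":-0.0056,"tz":0,"turn":0},
    {"hand":1,"tx":-0.0118,"ty":-0.0107,"tz":0,"turn":0}
  ]
}}

```text
time_s: 13.75
tcp_pos: [0.6057, -0.0258, 0.1914]
eef_rot: [-179.7, -0.2, -19.5]
contact_force: [5.8, 10.9, 2.0]
gripper_width: 0.0235
gripper_force: 28.0
```

Call:
{"op": "drive_tool", "data": {
  "commands": [
    {"hand":1,"tx":-0.0066,"ty":-0.0045,"tz":0,"turn":0},
    {"hand":1,"tx":-0.0136,"ty":-0.0086,"tz":0,"turn":0}
  ]
}}

```text
time_s: 13.95
tcp_pos: [0.5982, -0.031, 0.1915]
eef_rot: [-179.7, -0.3, -19.5]
contact_force: [8.0, 9.3, 1.0]
gripper_width: 0.0228
gripper_force: 28.0
```

The force steps from about 2 N to 11.5 N tangential between k=220 and k=230. The bite is therefore near knob angle -44.5°, with the TCP at about (.6092, -.0226), and the two turns must end there after 720°. I continue smoothly.

Call:
{"op": "drive_tool", "data": {
  "commands": [
    {"hand":1,"tx":-0.0138,"ty":-0.004,"tz":0,"turn":0},
    {"hand":1,"tx":-0.0295,"ty":-0.0074,"tz":0,"turn":0},
    {"hand":1,"tx":-0.0454,"ty":-0.008,"tz":0,"turn":0},
    {"hand":1,"tx":-0.0613,"ty":-0.0059,"tz":0,"turn":0},
    {"hand":1,"tx":-0.0765,"ty":-0.001,"tz":0,"turn":0},
    {"hand":1,"tx":-0.0906,"ty":0.0065,"tz":0,"turn":0},
    {"hand":1,"tx":-0.1032,"ty":0.0163,"tz":0,"turn":0},
    {"hand":1,"tx":-0.114,"ty":0.0281,"tz":0,"turn":0},
    {"hand":1,"tx":-0.1225,"ty":0.0416,"tz":0,"turn":0},
    {"hand":1,"tx":-0.1285,"ty":0.0564,"tz":0,"turn":0}
  ]
}}

```text
time_s: 14.95
tcp_pos: [0.5186, -0.0015, 0.1914]
eef_rot: [179.8, -0.1, -19.5]
contact_force: [4.9, -11.8, 1.6]
gripper_width: 0.0234
gripper_force: 28.0
```

Call:
{"op": "drive_tool", "data": {
  "commands": [
    {"hand":1,"tx":-0.0034,"ty":0.0156,"tz":0,"turn":0},
    {"hand":1,"tx":-0.004,"ty":0.0316,"tz":0,"turn":0},
    {"hand":1,"tx":-0.0018,"ty":0.0474,"tz":0,"turn":0},
    {"hand":1,"tx":0.0031,"ty":0.0626,"tz":0,"turn":0},
    {"hand":1,"tx":0.0105,"ty":0.0768,"tz":0,"turn":0},
    {"hand":1,"tx":0.0203,"ty":0.0894,"tz":0,"turn":0},
    {"hand":1,"tx":0.0321,"ty":0.1001,"tz":0,"turn":0},
    {"hand":1,"tx":0.0457,"ty":0.1087,"tz":0,"turn":0},
    {"hand":1,"tx":0.0605,"ty":0.1147,"tz":0,"turn":0},
    {"hand":1,"tx":0.0761,"ty":0.1181,"tz":0,"turn":0}
  ]
}}

```text
time_s: 15.95
tcp_pos: [0.5613, 0.0709, 0.1912]
eef_rot: [179.9, 0.2, -19.5]
contact_force: [-12.7, 1.7, 14.4]
gripper_width: 0.0233
gripper_force: 28.0
```

Call:
{"op": "drive_tool", "data": {
  "commands": [
    {"hand":1,"tx":0.0159,"ty":0.0006,"tz":0,"turn":0},
    {"hand":1,"tx":0.0318,"ty":-0.0016,"tz":0,"turn":0},
    {"hand":1,"tx":0.047,"ty":-0.0065,"tz":0,"turn":0},
    {"hand":1,"tx":0.0611,"ty":-0.0139,"tz":0,"turn":0},
    {"hand":1,"tx":0.0737,"ty":-0.0237,"tz":0,"turn":0},
    {"hand":1,"tx":0.0845,"ty":-0.0356,"tz":0,"turn":0},
    {"hand":1,"tx":0.093,"ty":-0.0491,"tz":0,"turn":0},
    {"hand":1,"tx":0.099,"ty":-0.0639,"tz":0,"turn":0},
    {"hand":1,"tx":0.1024,"ty":-0.0795,"tz":0,"turn":0},
    {"hand":1,"tx":0.103,"ty":-0.0955,"tz":0,"turn":0}
  ]
}}

```text
time_s: 16.95
tcp_pos: [0.6257, 0.0162, 0.1913]
eef_rot: [-179.8, -0.0, -19.5]
contact_force: [-5.1, 12.1, 8.7]
gripper_width: 0.0232
gripper_force: 28.0
```

Call:
{"op": "drive_tool", "data": {
  "commands": [
    {"hand":1,"tx":-0.0022,"ty":-0.0158,"tz":0,"turn":0},
    {"hand":1,"tx":-0.007,"ty":-0.031,"tz":0,"turn":0},
    {"hand":1,"tx":-0.0145,"ty":-0.0451,"tz":0,"turn":0},
    {"hand":1,"tx":-0.0243,"ty":-0.0578,"tz":0,"turn":0},
    {"hand":1,"tx":-0.0361,"ty":-0.0685,"tz":0,"turn":0},
    {"hand":1,"tx":-0.0496,"ty":-0.077,"tz":0,"turn":0},
    {"hand":1,"tx":-0.0644,"ty":-0.083,"tz":0,"turn":0},
    {"hand":1,"tx":-0.0801,"ty":-0.0864,"tz":0,"turn":0},
    {"hand":1,"tx":-0.096,"ty":-0.087,"tz":0,"turn":0},
    {"hand":1,"tx":-0.1119,"ty":-0.0849,"tz":0,"turn":0}
  ]
}}

```text
time_s: 17.95
tcp_pos: [0.5614, -0.0374, 0.1915]
eef_rot: [-179.9, -0.4, -19.5]
contact_force: [11.6, -3.7, -2.7]
gripper_width: 0.0236
gripper_force: 28.0
```

Call:
{"op": "drive_tool", "data": {
  "commands": [
    {"hand":1,"tx":-0.0152,"ty":0.0049,"tz":0,"turn":0},
    {"hand":1,"tx":-0.0293,"ty":0.0124,"tz":0,"turn":0},
    {"hand":1,"tx":-0.0419,"ty":0.0222,"tz":0,"turn":0},
    {"hand":1,"tx":-0.0527,"ty":0.034,"tz":0,"turn":0},
    {"hand":1,"tx":-0.0612,"ty":0.0475,"tz":0,"turn":0},
    {"hand":1,"tx":-0.0672,"ty":0.0623,"tz":0,"turn":0},
    {"hand":1,"tx":-0.0706,"ty":0.0779,"tz":0,"turn":0},
    {"hand":1,"tx":-0.0712,"ty":0.0939,"tz":0,"turn":0},
    {"hand":1,"tx":-0.069,"ty":0.1097,"tz":0,"turn":0},
    {"hand":1,"tx":-0.0641,"ty":0.1249,"tz":0,"turn":0}
  ]
}}

```text
time_s: 18.95
tcp_pos: [0.5186, 0.0353, 0.1913]
eef_rot: [179.7, 0.0, -19.5]
contact_force: [-3.4, -12.2, 9.2]
gripper_width: 0.0231
gripper_force: 28.0
```

Call:
{"op": "drive_tool", "data": {
  "commands": [
    {"hand":1,"tx":0.0074,"ty":0.0142,"tz":0,"turn":0},
    {"hand":1,"tx":0.0172,"ty":0.0268,"tz":0,"turn":0},
    {"hand":1,"tx":0.029,"ty":0.0375,"tz":0,"turn":0},
    {"hand":1,"tx":0.0426,"ty":0.0461,"tz":0,"turn":0},
    {"hand":1,"tx":0.0574,"ty":0.0521,"tz":0,"turn":0},
    {"hand":1,"tx":0.073,"ty":0.0555,"tz":0,"turn":0},
    {"hand":1,"tx":0.0889,"ty":0.0561,"tz":0,"turn":0},
    {"hand":1,"tx":0.1048,"ty":0.0539,"tz":0,"turn":0},
    {"hand":1,"tx":0.12,"ty":0.049,"tz":0,"turn":0},
    {"hand":1,"tx":0.1341,"ty":0.0416,"tz":0,"turn":0}
  ]
}}

```text
time_s: 19.95
tcp_pos: [0.599, 0.0639, 0.1913]
eef_rot: [-180.0, 0.1, -19.5]
contact_force: [-10.2, 6.2, 12.5]
gripper_width: 0.0231
gripper_force: 28.0
```

Call:
{"op": "drive_tool", "data": {
  "commands": [
    {"hand":1,"tx":0.0126,"ty":-0.0098,"tz":0,"turn":0},
    {"hand":1,"tx":0.0234,"ty":-0.0217,"tz":0,"turn":0},
    {"hand":1,"tx":0.0319,"ty":-0.0352,"tz":0,"turn":0},
    {"hand":1,"tx":0.0379,"ty":-0.05,"tz":0,"turn":0},
    {"hand":1,"tx":0.0413,"ty":-0.0656,"tz":0,"turn":0},
    {"hand":1,"tx":0.0419,"ty":-0.0816,"tz":0,"turn":0},
    {"hand":1,"tx":0.0397,"ty":-0.0974,"tz":0,"turn":0},
    {"hand":1,"tx":0.0349,"ty":-0.1126,"tz":0,"turn":0},
    {"hand":1,"tx":0.0274,"ty":-0.1267,"tz":0,"turn":0},
    {"hand":1,"tx":0.0274,"ty":-0.1267,"tz":0,"turn":0}
  ]
}}

```text
time_s: 20.95
tcp_pos: [0.6179, -0.0114, 0.1914]
eef_rot: [-179.8, -0.1, -19.5]
contact_force: [1.3, 9.3, 4.9]
gripper_width: 0.0234
gripper_force: 28.0
```

Call:
{"op": "drive_tool", "data": {
  "commands": [
    {"hand":1,"tx":0,"ty":0,"tz":0,"turn":0},
    {"hand":1,"tx":0,"ty":0,"tz":0,"turn":0}
  ]
}}

```text
time_s: 21.15
tcp_pos: [0.618, -0.0113, 0.1914]
eef_rot: [-179.8, -0.1, -19.5]
contact_force: [1.1, 9.2, 5.1]
gripper_width: 0.0232
gripper_force: 28.0
```

Call:
{"op": "drive_tool", "data": {
  "commands": [
    {"hand":1,"tx":-0.004,"ty":-0.0055,"tz":0,"turn":0},
    {"hand":1,"tx":-0.008,"ty":-0.0105,"tz":0,"turn":0},
    {"hand":1,"tx":-0.0125,"ty":-0.0155,"tz":0,"turn":0},
    {"hand":1,"tx":-0.0125,"ty":-0.0155,"tz":0,"turn":0},
    {"hand":1,"tx":-0.0125,"ty":-0.0155,"tz":0,"turn":0}
  ]
}}

```text
time_s: 21.65
tcp_pos: [0.6115, -0.0202, 0.1914]
eef_rot: [-179.7, -0.2, -19.5]
contact_force: [4.1, 8.9, 3.7]
gripper_width: 0.0233
gripper_force: 28.0
```

Call:
{"op": "drive_tool", "data": {
  "commands": [
    {"hand":1,"tx":-0.0023,"ty":-0.0025,"tz":0,"turn":0},
    {"hand":1,"tx":-0.0023,"ty":-0.0025,"tz":0,"turn":0},
    {"hand":1,"tx":-0.0023,"ty":-0.0025,"tz":0,"turn":0}
  ]
}}

```text
time_s: 21.95
tcp_pos: [0.6103, -0.0215, 0.1914]
eef_rot: [-179.7, -0.2, -19.5]
contact_force: [4.6, 9.6, 3.3]
gripper_width: 0.023
gripper_force: 28.0
```

Call:
{"op": "drive_tool", "data": {
  "commands": [
    {"hand":1,"tx":0.0028,"ty":0.0031,"tz":0,"turn":0},
    {"hand":1,"tx":0.0028,"ty":0.0031,"tz":0,"turn":0}
  ]
}}

```text
time_s: 22.15
tcp_pos: [0.611, -0.0206, 0.1914]
eef_rot: [-179.9, -0.1, -19.5]
contact_force: [2.2, 6.0, 4.4]
gripper_width: 0.0233
gripper_force: 28.0
```

Call:
{"op": "drive_tool", "data": {
  "commands": [
    {"hand":0.4,"tx":0,"ty":0,"tz":0,"turn":0},
    {"hand":0.4,"tx":0,"ty":0,"tz":0,"turn":0},
    {"hand":0.4,"tx":0,"ty":0,"tz":0,"turn":0},
    {"hand":0.4,"tx":0,"ty":0,"tz":0,"turn":0},
    {"hand":0.4,"tx":0,"ty":0,"tz":0.06,"turn":0},
    {"hand":0.4,"tx":0,"ty":0,"tz":0.12,"turn":0},
    {"hand":0.4,"tx":0,"ty":0,"tz":0.12,"turn":0},
    {"hand":0.4,"tx":0,"ty":0,"tz":0.12,"turn":0}
  ]
}}

```text
time_s: 22.95
tcp_pos: [0.6097, -0.022, 0.2633]
eef_rot: [-179.9, -0.1, -19.5]
contact_force: [0.3, 0.2, -0.8]
gripper_width: 0.0525
gripper_force: 0.0
```

Call:
{"op": "drive_tool", "data": {
  "commands": [
    {"hand":0.4,"tx":-0.058,"ty":-0.072,"tz":0,"turn":0},
    {"hand":0.4,"tx":-0.116,"ty":-0.144,"tz":0,"turn":0},
    {"hand":0.4,"tx":-0.173,"ty":-0.217,"tz":0,"turn":0},
    {"hand":0.4,"tx":-0.173,"ty":-0.217,"tz":0,"turn":0},
    {"hand":0.4,"tx":-0.173,"ty":-0.217,"tz":0,"turn":0},
    {"hand":0.4,"tx":-0.173,"ty":-0.217,"tz":-0.04,"turn":0},
    {"hand":0.4,"tx":-0.173,"ty":-0.217,"tz":-0.08,"turn":0},
    {"hand":0.4,"tx":-0.173,"ty":-0.217,"tz":-0.125,"turn":0},
    {"hand":0.4,"tx":-0.173,"ty":-0.217,"tz":-0.125,"turn":0},
    {"hand":0.4,"tx":-0.173,"ty":-0.217,"tz":-0.125,"turn":0}
  ],
  "grip_force": 15
}}

```text
time_s: 23.95
tcp_pos: [0.5059, -0.1519, 0.1873]
eef_rot: [179.9, 0.1, -19.5]
contact_force: [-0.1, -0.4, 0.6]
gripper_width: 0.0525
gripper_force: 0.0
```

Call:
{"op": "drive_tool", "data": {
  "commands": [
    {"hand":1,"tx":0,"ty":0,"tz":0,"turn":0},
    {"hand":1,"tx":0,"ty":0,"tz":0,"turn":0},
    {"hand":1,"tx":0,"ty":0,"tz":0,"turn":0},
    {"hand":1,"tx":0,"ty":0,"tz":0,"turn":0},
    {"hand":1,"tx":0,"ty":0,"tz":0,"turn":0},
    {"hand":1,"tx":0,"ty":0,"tz":0,"turn":0},
    {"hand":1,"tx":0,"ty":0,"tz":0,"turn":0}
  ],
  "grip_force": 15
}}

```text
time_s: 24.65
tcp_pos: [0.5062, -0.1515, 0.1879]
eef_rot: [-179.9, -0.1, -19.5]
contact_force: [0.3, 5.7, 2.7]
gripper_width: 0.0173
gripper_force: 15.0
```

Call:
{"op": "drive_tool", "data": {
  "commands": [
    {"hand":1,"tx":-0.0102,"ty":0.0052,"tz":0,"turn":0},
    {"hand":1,"tx":-0.0197,"ty":0.0117,"tz":0,"turn":0},
    {"hand":1,"tx":-0.0284,"ty":0.0193,"tz":0,"turn":0},
    {"hand":1,"tx":-0.036,"ty":0.028,"tz":0,"turn":0},
    {"hand":1,"tx":-0.0425,"ty":0.0375,"tz":0,"turn":0},
    {"hand":1,"tx":-0.0477,"ty":0.0477,"tz":0,"turn":0},
    {"hand":1,"tx":-0.0516,"ty":0.0586,"tz":0,"turn":0},
    {"hand":1,"tx":-0.0541,"ty":0.0698,"tz":0,"turn":0},
    {"hand":1,"tx":-0.0552,"ty":0.0813,"tz":0,"turn":0}
  ]
}}

```text
time_s: 25.55
tcp_pos: [0.4734, -0.1035, 0.188]
eef_rot: [-180.0, -0.2, -19.5]
contact_force: [6.7, -2.4, -2.3]
gripper_width: 0.0176
gripper_force: 15.0
```

Call:
{"op": "drive_tool", "data": {
  "commands": [
    {"hand":1,"tx":0.0004,"ty":0.0115,"tz":0,"turn":0},
    {"hand":1,"tx":0.0022,"ty":0.0228,"tz":0,"turn":0},
    {"hand":1,"tx":0.0054,"ty":0.0339,"tz":0,"turn":0},
    {"hand":1,"tx":0.0054,"ty":0.0339,"tz":0,"turn":0},
    {"hand":1,"tx":0.0054,"ty":0.0339,"tz":0,"turn":0}
  ]
}}

```text
time_s: 26.05
tcp_pos: [0.4765, -0.083, 0.188]
eef_rot: [-180.0, -0.1, -19.5]
contact_force: [5.1, -0.1, 0.6]
gripper_width: 0.0177
gripper_force: 15.0
```

Call:
{"op": "drive_tool", "data": {
  "commands": [
    {"hand":1,"tx":0.0017,"ty":0.0047,"tz":0,"turn":0},
    {"hand":1,"tx":0.0017,"ty":0.0047,"tz":0,"turn":0},
    {"hand":1,"tx":0.0017,"ty":0.0047,"tz":0,"turn":0}
  ]
}}

```text
time_s: 26.35
tcp_pos: [0.4766, -0.0819, 0.188]
eef_rot: [179.9, -0.0, -19.5]
contact_force: [3.5, -8.4, 0.7]
gripper_width: 0.0175
gripper_force: 15.0
```

Call:
{"op": "drive_tool", "data": {
  "commands": [
    {"hand":1,"tx":0.0015,"ty":0.004,"tz":0,"turn":0},
    {"hand":1,"tx":0.0015,"ty":0.004,"tz":0,"turn":0},
    {"hand":1,"tx":0.0015,"ty":0.004,"tz":0,"turn":0}
  ]
}}

```text
time_s: 26.65
tcp_pos: [0.476, -0.0813, 0.188]
eef_rot: [179.6, 0.1, -19.5]
contact_force: [0.5, -16.4, 3.4]
gripper_width: 0.0172
gripper_force: 15.0
```

The lever is hard home. I unload it slightly, let go, lift and check.

Call:
{"op": "drive_tool", "data": {
  "commands": [
    {"hand":1,"tx":-0.0012,"ty":-0.0045,"tz":0,"turn":0},
    {"hand":0.4,"tx":-0.0012,"ty":-0.0045,"tz":0,"turn":0},
    {"hand":0.4,"tx":-0.0012,"ty":-0.0045,"tz":0,"turn":0},
    {"hand":0.4,"tx":-0.0012,"ty":-0.0045,"tz":0,"turn":0},
    {"hand":0.4,"tx":-0.0012,"ty":-0.0045,"tz":0,"turn":0},
    {"hand":0.4,"tx":-0.0012,"ty":-0.0045,"tz":0.06,"turn":0},
    {"hand":0.4,"tx":-0.0012,"ty":-0.0045,"tz":0.12,"turn":0},
    {"hand":0,"tx":-0.03,"ty":0.05,"tz":0.18,"turn":0},
    {"hand":0,"tx":-0.066,"ty":0.11,"tz":0.23,"turn":0},
    {"hand":0,"tx":-0.066,"ty":0.11,"tz":0.23,"turn":0}
  ]
}}

```text
time_s: 27.65
tcp_pos: [0.4382, -0.0093, 0.3299]
eef_rot: [-179.7, -0.3, -19.4]
contact_force: [-0.2, 0.2, 0.0]
gripper_width: 0.0712
gripper_force: 0.0
```

Call:
{"op": "drive_tool", "data": {
  "commands": [
    {"hand":0,"tx":0,"ty":0,"tz":0,"turn":0},
    {"hand":0,"tx":0,"ty":0,"tz":0,"turn":0},
    {"hand":0,"tx":0,"ty":0,"tz":0,"turn":0}
  ]
}}

```text
time_s: 27.95
tcp_pos: [0.4379, -0.0124, 0.3243]
eef_rot: [179.9, 0.1, -19.6]
contact_force: [0.7, -1.3, -0.3]
gripper_width: 0.0867
gripper_force: 0.0
```

```bash
python3 look.py w4
```

```text
27.95 [ 0.43790614 -0.01236262  0.32434847] [ 1.79912015e+02  1.07293715e-01 -1.95719507e+01] [-0.4  0.3  0.3  0.2 -0.1 -0.1] [ 0.69882163 -1.29486502 -0.26529233]
crank_knob 0.55 [179.3, 0.0, 210.2, 18.0] 196.8 7.4 438 [ 0.5941 -0.0222  0.229 ]
lock_knob 0.62 [303.3, 120.1, 326.7, 140.3] 313.4 129.3 455 [ 0.4772 -0.0814  0.223 ]
lock_knob 0.35 [163.4, 0.0, 214.1, 84.7] 188.5 44.3 2280 [ 0.5747 -0.0054  0.223 ]
crank_hub 0.91 [163.6, 1.0, 213.3, 83.1] 188.6 43.6 2130 [ 5.862e-01 -1.000e-04  1.800e-01]
crank_hub 0.5 [117.7, 217.9, 147.8, 247.4] 134.5 232.1 599 [0.4312 0.1321 0.18  ]
```

View pics/w4.png

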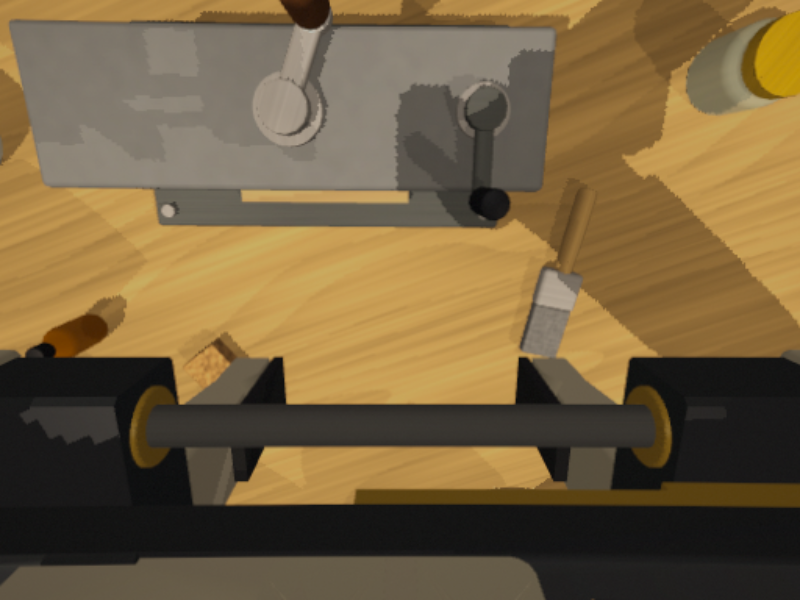

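The lever is back home with its knob at (489,203). The crank stands at its end angle with its knob at the top (305,10), the brush and bottles are where they were, and the gripper is clear.

```bash
python3 -c "
from plant import r
print(r.close_job())"
```

```text
the job is handed in; nothing more can be done
None
```

Job handed in at about 28 s: lever released to its stop, head cranked down two turns from the felt bite (est. within about 5°), lever pushed back home to its stop, and everything let go; no verdict was returned.

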